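Put the chuck key away in the push-button tray

ROBOT

A 6-joint arm with a two-finger parallel gripper is mounted at the origin on the work surface. World frame = base frame: x ahead of the robot, y to its left, z up, the work surface at z = 0. Lengths are in mm, angles in degrees, forces in N, time in s.
With the tool pointing down it reaches from about 300 to 850 mm from the base axis. Payload 4.2 kg.
Tool frame: the origin (TCP) lies at the very end of the fingers, on their centre line; the grasp point (between the pads) lies 19 mm behind it (env.grasp_offset is the distance from the TCP to the grasp point, in mm); z points along the fingers, y is the line along which they close (so a half turn about z gives the same grasp; the last joint's range is limited). The gripper opens to 91 mm and grips with 3 to 60 N. Pads are 32 mm wide; open, the fingers measure 118 mm over their backs; the gripper's body (76 mm by 178 mm) begins 60 mm behind the grasp point.
Start: joints at [-69.958, 18.312, 89.639, -0, 72.044, -1.146], TCP at [207.826, -536.145, 213.976] pointing down, gripper open.
Joint ranges: [-177.97, 177.97], [-48.28, 115.42], [12.27, 149.76], [-77.06, 257.06], [2.81, 150.46], [-146.56, 146.56]. Speed limits (degrees/s): [147.25, 147.25, 180, 180, 180, 180].

INTERFACE

Orientations are given as [roll, pitch, yaw] about the fixed x, y, z axes, in that order (R = Rz(yaw) Ry(pitch) Rx(roll)).
In Python, from workcell import env gives the robot as it stands. The module is installed in compiled form; this text tells all that it offers.
- The arm moves only by the tool send_rows, never from a script. Its argument "motion" is a list of rows, each an object of numbers: "tx", "ty", "tz": the shift along the tool's x, y, z in units of 500 mm (1.0 is 500 mm); "rx", "ry", "rz": the turn, a rotation vector about the tool's x, y, z in units of 30 degrees (1.0 is 30 degrees); "gripper": the closure, from -1 (fully open) to 1 (shut). In form: [{"tx": .., "ty": .., "tz": .., "rx": .., "ry": .., "rz": .., "gripper": ..}, ...]. A call has 1 to 12 rows; each row shifts and turns the commanded pose from where the row before left it, along the tool's axes as they then stand; what a row does not reach is not made up. A row lasts 1/8 s, in which the tool goes at most 62.5 mm and 10.7 degrees, less where a joint would pass 70% of its speed; a pose out of reach is approached as far as the arm can. A call with a number of a shift or a turn outside -1 to 1 is refused whole. A call with a gripper value outside its range is refused whole. The fingers move at their own pace and stop on an object; "grip_force" is the grip in N (left out, the last holds). Time passes only in rows, so rows that do not move let the fingers close. It gives the time, the measured TCP pose, the force, the opening and the grip force at its end, in the units of the state.
- env.state(): the state, without advancing time (a new reading comes with each control period).
- env.grab_frame(name): name is "scene" or "side" or "wrist"; returns a dict with "frame" (480x640x3 uint8, red, green, blue), "vertical_fov" (degrees; the focal length in pixels is half the picture's height over the tangent of half this angle, whatever the lens; pixels are square), "cx", "cy" (the principal point, pixels), "rvec" (rotation vector, rad) and "tvec" (3), from world to camera coordinates, as OpenCV has them; the wrist camera has in their place "T_tool_cam" (4x4, takes a point from camera to tool coordinates, whose origin is the TCP and whose axes are the flange's). Camera axes: x right, y down, z forward; pixel columns grow to the right and rows downward; lengths in mm; the calibration is good to about 2 mm. A picture is of the moment at which its call begins: read the wrist's pose just before it. There is no depth.
- env.job_done(): hands the job in; it is judged then, once.
The state is a dict: "time_s": time; "qpos": joint angles; "qvel": joint speeds; "effort": joint torques, N m; "ee_pos": TCP position; "ee_rot": TCP orientation; "force": force on the tool from outside, world axes, zero at the start; "torque": the same for the moment, N m; "gripper_width": finger opening in mm; "gripper_force": force on a finger pad.
Only numpy, scipy, OpenCV 4.12 (cv2) and the standard library are available. Lean on these libraries where they do the work, as an engineer would, in place of code of your own. Each camera call takes 0.05 s, during which the arm holds its last target. There are 200 camera calls.

TASK

Put the drill's chuck key away: press the round button on top of the plywood box so that its tray springs out, lay the key flat in the tray, then push the tray back in until it clicks and stays home by itself. Be gentle: set the key down rather than dropping it, press the button and the tray no harder than they need, and leave the other things on the bench where they are.

Things in the scene. Friction and masses are not known exactly. Their poses are not given: they have to be found in the camera images.
- box: plywood box fixed to the bench, 180 mm deep (its x) by 170 mm wide (its y) by 80 mm high; origin at the centre of its underside, z up, its front is the -x side (towards the robot, turned up to 0.3 rad). The tray slides out of the front, along the box's -x. All positions called 'in the box's frame' are from this origin. The tray bay is the left part of the front, centred on y = +22 mm; the closed column to its right (y = -39 to -85 mm) holds the catch.
- tray (a joint): how far the tray stands out (m): 0 latched home, 0.085 fully sprung out; -0.018 is the farthest it can ever be pushed in. A spring ejects it (about 5 N at home, 2.5 N fully out). It must not be pushed with more than 18 N. Let go after the click it eases back out to 0 and stays; let go before the click it springs right out again.
- catch (a point): the tray's catch, hidden in the box under the button. It has play that differs each time and cannot be seen: to click, the tray must go beyond its latched place, by 1 to 17 mm; a hard stop lies only 1 mm after the click. Over the last 14 mm a ramp pushes the catch and button down and the push rises to 8 to 13 N, drops to 2 to 7 N at the click, then climbs steeply at the stop.
- tray_front (a point): centre of the tray's flat outer front face, on the moving tray, axes as the box's. The face is 110 mm wide, 60 mm high (10 to 70 mm above the bench) and stands 22 mm proud of the box's front when latched: this point is then at (-112, +22, 40) mm in the box's frame. The front panel is 20 mm thick and can pass into the box's mouth.
- tray_floor (a point): point on the upper side of the tray's floor, 16 mm above the bench, on the moving tray, axes as the box's: 64 mm behind the front face, on the tray's centre line. When the tray is out (0.085) it is at (-133, +22, 16) mm in the box's frame, the middle of the uncovered part, which is 87 mm long (x) by 100 mm wide (y) inside; the rest of the tray is under the box's top. Side walls 38 mm above the floor, 4 mm thick.
- button: round button, 28 mm across, dark steel; origin at the centre of its top, 91 mm above the bench, standing 11 mm above the box's top at (+20, -60) mm in the box's frame. Pressed straight down it moves 6.5 mm against a spring (1.5 N to start, 5 N at the bottom, then a hard stop); the tray is let go after about 4 mm and jumps out towards the robot. Press it with no more than 25 N.
- key: steel chuck key, T-shaped, lying flat on the bench, 14 mm thick, about 0.1 kg: a round shank 11 mm across along its x from the crossbar at x = -26 mm to the thicker end (14 mm across, x = 20 to 32 mm); the crossbar lies along y, 64 mm long overall, with round 14 mm ends. Origin on the underside in the middle of the shank, 7 mm below the shank's axis; z up as it lies. Grip across the shank. It lies at one side of the bench, left or right.
- wrench: steel open-ended wrench 120 mm long lying flat, a bystander on the other side from the key; origin at the middle of its underside
- jar: glass jar 60 mm across, 85 mm high, standing to the left of the box; a bystander; origin at the centre of its underside
- offcut: small wood offcut 50 x 35 x 20 mm lying on top of the box towards the back; a bystander; origin at the centre of its underside
- spool: dark wooden spool 64 mm across, 50 mm high, standing to the right of the box; a bystander; origin at the centre of its underside
- batten: piece of batten 50 x 140 x 30 mm lying on the bench far left; a bystander; origin at the centre of its underside
- screwdriver: screwdriver 180 mm long lying on the bench at the far right; a bystander; origin at the middle of its underside
There are look-alikes about, which are no part of the job. What is shaped like the key but pink is not meant.

How it is judged (in metres and radians):
On the way, in this order (a step that is already met when the one before it is completed fails the run):
1. the tray has sprung out (value of joint tray above 0.07 m), for 0.2 s.
2. the key lies flat in the open tray, let go (x of key in the frame of tray_floor between -0.035 and 0.095 m and y of key in the frame of tray_floor between -0.048 and 0.048 m and z of key in the frame of tray_floor between -0.006 and 0.012 m and angle between the z axis of key and the z axis of box, either way round below 0.25 rad and contact force between the fingers and key below 0.1 N and value of joint tray above 0.07 m), for 0.2 s.
3. the tray is pushed home (value of joint tray below 0.003 m), for 0.1 s.
At the end, for the whole second after the job is handed in: the tray is latched home by itself (within 3 mm of its latched place) with the key at rest inside it, lying flat on the tray's floor (within 0.25 rad and 12 mm), and the bystanders are where they were (within 30 mm) (x of key in the frame of tray_floor between -0.035 and 0.095 m and y of key in the frame of tray_floor between -0.048 and 0.048 m and z of key in the frame of tray_floor between -0.006 and 0.012 m and angle between the z axis of key and the z axis of box, either way round below 0.25 rad and contact force between the fingers and key below 0.1 N and value of joint tray below 0.003 m and linear speed of key below 0.02 m/s); the robot touches nothing.
It fails at once if the tray or the box is pushed with more than 18 N (contact force between the fingers and button below 0.01 N and contact force between any of the fingers, the arm and box above 18 N).
It fails at once if the button is pressed with more than 25 N (contact force between the fingers and button above 25 N).
It fails at once if the key is dropped or thrown: it moves faster than 0.75 m/s while not held (linear speed of key above 0.75 m/s and contact force between the fingers and key below 0.1 N).
It fails at once if a bystander is moved by more than 30 mm (distance of any of wrench, jar, offcut, spool, batten, screwdriver from where it was at the start of the episode above 0.03 m).
It also fails if it takes over 69 s, if anything falls off the work surface, if the arm or the gripper's body presses on something with over 40 N, if the wrist force passes 120 N, or if a joint passes its speed limit or range.

## Working session

There is one attempt and no reset: what is moved stays moved. The work goes in short steps, Python scripts to look and compute and a tool call to move; the robot and the scene stay as the last step left them, time stands still between calls to the robot, and variables do not carry over. Pictures are saved under pics/ and viewed, at most 10 in all, crops included, and the job is handed in when it is done.

Besides the shell and the picture viewer there is one more tool, called after ">>>" as a command line: name --argument value ..., lists and objects as JSON in quotes. send_rows: Moves the arm, as the interface text tells. Shifts and turns lie within -1 to 1; 1 stands for 500 mm of shift or 30 degrees of turn. Its arguments: {"type":"object","properties":{"motion":{"type":"array"},"grip_force":{"type":"number"}},"required":["motion"]}

```bash
mkdir -p pics
cat > h.py <<'E'
import numpy as np, cv2
from workcell import env
from scipy.spatial.transform import Rotation as R
def cam(name):
    s=env.state(); g=env.grab_frame(name); im=np.array(g["frame"])[:,:,::-1].copy()
    f=240/np.tan(np.radians(g["vertical_fov"])/2)
    K=np.array([[f,0,g["cx"]],[0,f,g["cy"]],[0,0,1]])
    if "rvec" in g:
        Rm=cv2.Rodrigues(np.array(g["rvec"],float))[0]; t=np.array(g["tvec"],float).ravel()
    else:
        T=np.eye(4); T[:3,:3]=R.from_euler('xyz',s["ee_rot"],degrees=True).as_matrix(); T[:3,3]=s["ee_pos"]
        C=np.linalg.inv(T@np.array(g["T_tool_cam"])); Rm=C[:3,:3]; t=C[:3,3]
    return im,K,Rm,t
def onplane(px,c,z):
    _,K,Rm,t=c
    px=np.atleast_2d(px).astype(float)
    d=(Rm.T@np.linalg.inv(K)@np.c_[px,np.ones(len(px))].T).T
    o=-Rm.T@t
    return o+d*((z-o[2])/d[:,2])[:,None]
def proj(P,c):
    _,K,Rm,t=c; q=(K@(Rm@np.atleast_2d(P).T+t[:,None])).T
    return q[:,:2]/q[:,2:]
E
python3 - <<'E'
from h import *
for n in ("scene","side"):
    c=cam(n); cv2.imwrite(f"pics/{n}0.png",c[0]); print(n,-c[2].T@c[3],c[1][0,0])
print(env.state())
E
```

```text
scene [ 906.72380193 -445.28371216 1043.62240745] 578.5460869735155
side [161.38539824 844.27884025 791.55993007] 528.9030621430023
{'time_s': 0.1, 'qpos': array([-6.99593634e+01,  1.83463169e+01,  8.96967874e+01,  1.94554164e-03,
        7.20434116e+01, -1.14750789e+00]), 'qvel': array([ 0.06711862, -0.14526636, -0.13282237,  0.05979351,  0.04336666,
       -0.07668662]), 'effort': array([-1.94857653e-04, -4.13331950e+01, -2.32508218e+01,  7.28779868e-02,
        4.21859545e-02, -4.65175879e-05]), 'ee_pos': array([ 207.67229001, -535.72824171,  213.23881356]), 'ee_rot': array([-1.79913538e+02, -3.58210391e-03,  2.11875406e+01]), 'force': array([-0.58234179,  0.05743925, -0.33797164]), 'torque': array([ 0.00950268,  0.00596908, -0.0207842 ]), 'gripper_force': 0.0, 'gripper_width': 91.37841385616217}
```

View pics/scene0.png

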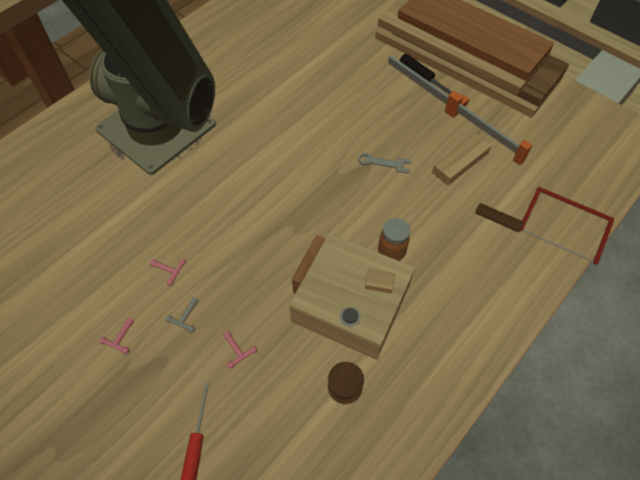

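View pics/side0.png

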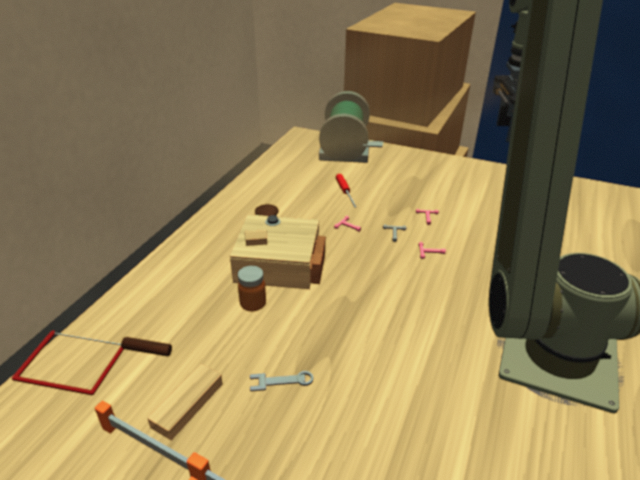

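The scene view shows four T-shapes: the grey one at (183,315), and pink ones at (170,270), (118,338) and (240,350). I choose the grey one. The box is at about (350,295), its button at (350,316), and its brown tray front at (308,264). I'll measure these now and check one close crop.

Run:
```python
from h import *
c=cam("scene"); im=c[0]
hsv=cv2.cvtColor(im,cv2.COLOR_BGR2HSV)
roi=np.zeros(im.shape[:2],np.uint8); roi[290:340,155:210]=1
m=((hsv[:,:,1]<70)&(roi>0)).astype(np.uint8)
ys,xs=np.nonzero(m); P=onplane(np.c_[xs,ys],c,7)[:,:2]
mu=P.mean(0); print("key n",len(P),"mean",mu)
(ctr,sz,a)=cv2.minAreaRect(P.astype(np.float32)); print(ctr,sz,a,cv2.boxPoints((ctr,sz,a)))
w,v=np.linalg.eigh(np.cov((P-mu).T)); print(w,v)
for k in range(2):
    u=v[:,k]; s=(P-mu)@u; print(u,s.min(),s.max(),"skew",(s**3).mean()/ (s.std()**3))
# button
roi[:]=0; roi[300:330,335:365]=1
m=((hsv[:,:,2]<75)&(roi>0)).astype(np.uint8)
n,l,st,ce=cv2.connectedComponentsWithStats(m); i=1+st[1:,4].argmax(); print("btn px",ce[i],st[i])
B=onplane(ce[i],c,91); print("btn",B)
cor=np.array([[325,237],[413,264],[378,355-20],[292,307]])
big=cv2.resize(im[220:370,280:430],None,fx=4,fy=4,interpolation=cv2.INTER_CUBIC)
k=cv2.resize(im[290:340,150:215],None,fx=3,fy=3,interpolation=cv2.INTER_CUBIC)
big[600-150:600,0:195]=k
cv2.imwrite("pics/crop.png",big)
```

```text
key n 281 mean [ 415.49239122 -282.13989584]
(407.0152587890625, -283.51690673828125) (57.17409133911133, 69.18685913085938) 40.59925079345703 [[ 362.79752 -275.85425]
 [ 407.82187 -328.3864 ]
 [ 451.233   -291.17957]
 [ 406.20865 -238.6474 ]]
[180.73818047 394.93378556] [[-0.95587606 -0.29377024]
 [-0.29377024  0.95587606]]
[-0.95587606 -0.29377024] -30.657995810606817 31.312582628167704 skew 0.02913463261290414
[-0.29377024  0.95587606] -22.0834292703883 42.51975843120182 skew 0.7478140190049636
btn px [349.79532164 315.54385965] [343 309  15  14 171]
btn [[675.77933477 -99.34861771  91.        ]]
```

View pics/crop.png

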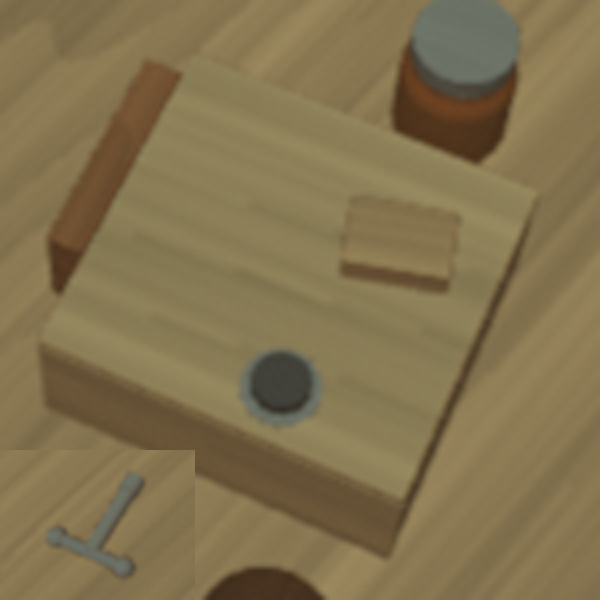

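The crop shows a plain grey T key, so the choice stands. In the crop, the box-top corners are at (190,58), (42,345), (405,500) and (537,195), and the button is at (282,382).

Run:
```python
from h import *
c=cam("scene")
q=np.array([[190,58],[42,345],[405,500],[537,195]])/4+[280,220]-.4
C=onplane(q,c,80)[:,:2]; print(C.round(1)); FL,FR,BR,BL=C
print([np.linalg.norm(a-b).round(1) for a,b in((FL,FR),(FR,BR),(BR,BL),(BL,FL))])
x=(BL+BR-FL-FR); y=(FL+BL-FR-BR)
ax,ay=np.degrees(np.arctan2(x[1],x[0])),np.degrees(np.arctan2(-y[0],y[1])); print("yaw",ax,ay)
th=np.radians((ax+ay)/2); Rz=np.array([[np.cos(th),-np.sin(th)],[np.sin(th),np.cos(th)]])
o=C.mean(0); print("centre",o,"btn pred",o+Rz@[20,-60])
k=np.array([[57,537-450],[124,567-450],[136,482-450],[92,548-450]])/3+[150,290]-.3
P=onplane(k,c,7)[:,:2]; print(P.round(1))
x=P[2]-(P[0]+P[1])/2; y=P[0]-P[1]; print("keyyaw",np.degrees(np.arctan2(x[1],x[0])),np.degrees(np.arctan2(-y[0],y[1])),np.hypot(*x),np.hypot(*y))
# side view key
s=cam("side"); 
print("in side", proj(np.c_[P,[7]*4],s).round(1), proj(np.c_[C,[80]*4],s).round(1))
cr=cv2.resize(np.vstack([s[0][190:290,225:335],s[0][190:260,350:460]]),None,fx=3.5,fy=3.5,interpolation=cv2.INTER_CUBIC); cv2.imwrite("pics/side1.png",cr)
```

```text
[[ 530.     7.4]
 [ 579.6 -152.4]
 [ 749.  -101.7]
 [ 702.2   58.2]]
[np.float64(167.3), np.float64(176.9), np.float64(166.6), np.float64(179.6)]
yaw 16.552869792923982 16.779823356588924
centre [640.2155646  -47.10764762] btn pred [676.58325973 -98.85115688]
[[ 397.3 -304.8]
 [ 445.1 -290.3]
 [ 406.7 -245. ]
 [ 420.  -295. ]]
keyyaw 105.44871592914537 107.00284414572772 54.551727596405 49.89361108172319
in side [[404.2 227.7]
 [385.1 226.5]
 [394.3 239.1]
 [394.8 227.7]] [[310.1 260.4]
 [317.8 218.6]
 [246.8 213.9]
 [230.  254.3]]
```

View pics/side1.png

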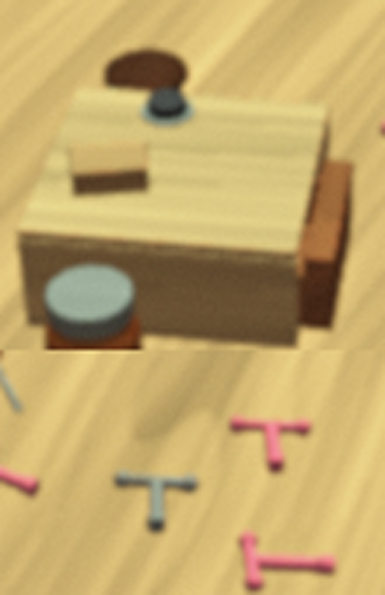

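Both views agree. The box centre is about (640,-47) with yaw 16.7°, the button is at about (676,-99), and the key is at about (414,-272) with yaw 106°. I'm moving above the button now.

>>> send_rows --motion '[{"tx": 0.108,"ty": -0.0432,"gripper": 1},{"tx": 0.108,"ty": -0.0432,"gripper": 1},{"tx": 0.108,"ty": -0.0432,"gripper": 1},{"tx": 0.108,"ty": -0.0432,"gripper": 1},{"tx": 0.108,"ty": -0.0432,"gripper": 1},{"tx": 0.108,"ty": -0.0432,"gripper": 1},{"tx": 0.108,"ty": -0.0432,"gripper": 1},{"tx": 0.108,"ty": -0.0432,"gripper": 1},{"tx": 0.108,"ty": -0.0432,"gripper": 1},{"tx": 0.108,"ty": -0.0432,"gripper": 1},{"tx": 0.108,"ty": -0.0432,"gripper": 1}]' --grip_force 20

```text
invalid input at $.motion[0]: expected keys tx, ty, tz, rx, ry, rz, gripper
```

>>> send_rows --motion '[{"rz": -0.3167,"tz": 0.02},{"rz": -0.3167,"tz": 0.02},{"rz": -0.3167,"tz": 0.02},{"rz": -0.3167,"tz": 0.02},{"rz": -0.3167,"tz": 0.02},{"rz": -0.3167,"tz": 0.02},{"rz": -0.3167,"tz": 0.02},{"rz": -0.3167,"tz": 0.02},{"rz": -0.3167,"tz": 0.02},{}]'

```text
invalid input at $.motion[0]: expected keys tx, ty, tz, rx, ry, rz, gripper
```

>>> send_rows --motion '[{"tx": 0.108,"ty": -0.0432,"tz": 0,"rx": 0,"ry": 0,"rz": 0,"gripper": 1},{"tx": 0.108,"ty": -0.0432,"tz": 0,"rx": 0,"ry": 0,"rz": 0,"gripper": 1},{"tx": 0.108,"ty": -0.0432,"tz": 0,"rx": 0,"ry": 0,"rz": 0,"gripper": 1},{"tx": 0.108,"ty": -0.0432,"tz": 0,"rx": 0,"ry": 0,"rz": 0,"gripper": 1},{"tx": 0.108,"ty": -0.0432,"tz": 0,"rx": 0,"ry": 0,"rz": 0,"gripper": 1},{"tx": 0.108,"ty": -0.0432,"tz": 0,"rx": 0,"ry": 0,"rz": 0,"gripper": 1},{"tx": 0.108,"ty": -0.0432,"tz": 0,"rx": 0,"ry": 0,"rz": 0,"gripper": 1},{"tx": 0.108,"ty": -0.0432,"tz": 0,"rx": 0,"ry": 0,"rz": 0,"gripper": 1},{"tx": 0.108,"ty": -0.0432,"tz": 0,"rx": 0,"ry": 0,"rz": 0,"gripper": 1},{"tx": 0.108,"ty": -0.0432,"tz": 0,"rx": 0,"ry": 0,"rz": 0,"gripper": 1},{"tx": 0.108,"ty": -0.0432,"tz": 0,"rx": 0,"ry": 0,"rz": 0,"gripper": 1}]' --grip_force 20

```text
time_s: 1.62
ee_pos: [677.0, -98.5, 213.8]
ee_rot: [180.0, 0.0, 21.2]
force: [0.4, -1.1, -0.0]
gripper_width: 0.5
gripper_force: 0.0
```

>>> send_rows --motion '[{"tx": 0,"ty": 0,"tz": 0.02,"rx": 0,"ry": 0,"rz": -0.3167,"gripper": 1},{"tx": 0,"ty": 0,"tz": 0.02,"rx": 0,"ry": 0,"rz": -0.3167,"gripper": 1},{"tx": 0,"ty": 0,"tz": 0.02,"rx": 0,"ry": 0,"rz": -0.3167,"gripper": 1},{"tx": 0,"ty": 0,"tz": 0.02,"rx": 0,"ry": 0,"rz": -0.3167,"gripper": 1},{"tx": 0,"ty": 0,"tz": 0.02,"rx": 0,"ry": 0,"rz": -0.3167,"gripper": 1},{"tx": 0,"ty": 0,"tz": 0.02,"rx": 0,"ry": 0,"rz": -0.3167,"gripper": 1},{"tx": 0,"ty": 0,"tz": 0.02,"rx": 0,"ry": 0,"rz": -0.3167,"gripper": 1},{"tx": 0,"ty": 0,"tz": 0.02,"rx": 0,"ry": 0,"rz": -0.3167,"gripper": 1},{"tx": 0,"ty": 0,"tz": 0.02,"rx": 0,"ry": 0,"rz": -0.3167,"gripper": 1},{"tx": 0,"ty": 0,"tz": 0,"rx": 0,"ry": 0,"rz": 0,"gripper": 1}]'

```text
time_s: 2.88
ee_pos: [675.1, -99.8, 122.8]
ee_rot: [-179.9, -0.1, 106.6]
force: [0.7, -0.3, -0.0]
gripper_width: 0.4
gripper_force: 0.0
```

>>> send_rows --motion '[{"tx": 0,"ty": 0,"tz": 0.028,"rx": 0,"ry": 0,"rz": 0,"gripper": 1},{"tx": 0,"ty": 0,"tz": 0.02,"rx": 0,"ry": 0,"rz": 0,"gripper": 1},{"tx": 0,"ty": 0,"tz": 0.008,"rx": 0,"ry": 0,"rz": 0,"gripper": 1},{"tx": 0,"ty": 0,"tz": 0.004,"rx": 0,"ry": 0,"rz": 0,"gripper": 1},{"tx": 0,"ty": 0,"tz": 0.003,"rx": 0,"ry": 0,"rz": 0,"gripper": 1},{"tx": 0,"ty": 0,"tz": 0.003,"rx": 0,"ry": 0,"rz": 0,"gripper": 1},{"tx": 0,"ty": 0,"tz": 0.003,"rx": 0,"ry": 0,"rz": 0,"gripper": 1},{"tx": 0,"ty": 0,"tz": 0.003,"rx": 0,"ry": 0,"rz": 0,"gripper": 1},{"tx": 0,"ty": 0,"tz": 0,"rx": 0,"ry": 0,"rz": 0,"gripper": 1}]'

```text
time_s: 4.0
ee_pos: [676.0, -100.0, 88.2]
ee_rot: [180.0, 0.0, 106.7]
force: [-1.2, 0.1, 3.4]
gripper_width: 0.6
gripper_force: 1.7
```

>>> send_rows --motion '[{"tx": 0,"ty": 0,"tz": 0.002,"rx": 0,"ry": 0,"rz": 0,"gripper": 1},{"tx": 0,"ty": 0,"tz": 0.002,"rx": 0,"ry": 0,"rz": 0,"gripper": 1},{"tx": 0,"ty": 0,"tz": 0,"rx": 0,"ry": 0,"rz": 0,"gripper": 1}]'

```text
time_s: 4.38
ee_pos: [676.0, -100.0, 86.1]
ee_rot: [180.0, 0.0, 106.7]
force: [-0.3, -0.7, 3.6]
gripper_width: 0.3
gripper_force: 2.1
```

```bash
cat > tray.py <<'E'
from h import *
c=cam("scene"); im=c[0]
th=np.radians(16.7); Rz=np.array([[np.cos(th),-np.sin(th)],[np.sin(th),np.cos(th)]]); o=np.array([640.,-47.5])
hsv=cv2.cvtColor(im,cv2.COLOR_BGR2HSV)
m=((hsv[:,:,0]<14)&(hsv[:,:,1]>110)&(hsv[:,:,2]>50)).astype(np.uint8)
roi=np.zeros_like(m); roi[215:330,230:345]=1
ys,xs=np.nonzero(m*roi)
P=(onplane(np.c_[xs,ys],c,70)[:,:2]-o)@Rz
print(len(P), np.percentile(P[:,0],[2,50,98]).round(), np.percentile(P[:,1],[2,98]).round())
E
python3 tray.py
```

```text
570 [-160. -135.  -97.] [-48.  67.]
```

Run:
```python
from h import *
c=cam("scene"); cv2.imwrite("pics/b.png",cv2.resize(c[0][180:400,200:440],None,fx=2.5,fy=2.5))
```

```text
(no output)
```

View pics/b.png

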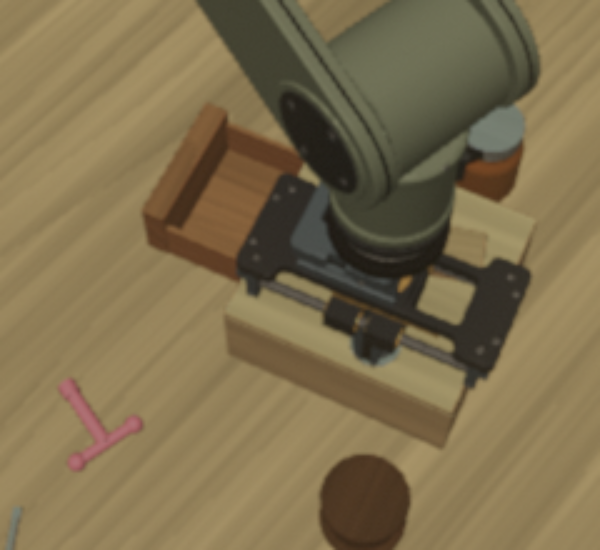

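The tray is out: its front top edge runs from (213,105) to (147,212) in the crop. Next I lift and go over the key.

>>> send_rows --motion '[{"tx": 0,"ty": 0,"tz": -0.03,"rx": 0,"ry": 0,"rz": 0,"gripper": 1},{"tx": 0,"ty": 0,"tz": -0.1,"rx": 0,"ry": 0,"rz": 0,"gripper": 1},{"tx": -0.03,"ty": -0.1,"tz": 0,"rx": 0,"ry": 0,"rz": 0,"gripper": -0.1},{"tx": -0.03,"ty": -0.1,"tz": 0,"rx": 0,"ry": 0,"rz": 0,"gripper": -0.1},{"tx": -0.03,"ty": -0.1,"tz": 0,"rx": 0,"ry": 0,"rz": 0,"gripper": -0.1},{"tx": -0.03,"ty": -0.1,"tz": 0,"rx": 0,"ry": 0,"rz": 0,"gripper": -0.1},{"tx": -0.03,"ty": -0.1,"tz": 0,"rx": 0,"ry": 0,"rz": 0,"gripper": -0.1},{"tx": -0.03,"ty": -0.1,"tz": 0,"rx": 0,"ry": 0,"rz": 0,"gripper": -0.1},{"tx": 0,"ty": 0,"tz": 0,"rx": 0,"ry": 0,"rz": 0,"gripper": -0.1},{"tx": 0,"ty": 0,"tz": 0,"rx": 0,"ry": 0,"rz": 0,"gripper": -0.1}]'

```text
time_s: 5.72
ee_pos: [414.8, -272.3, 151.4]
ee_rot: [179.9, 0.0, 106.7]
force: [0.1, 0.4, 0.7]
gripper_width: 50.3
gripper_force: 0.0
```

Run:
```python
from h import *
w=cam("wrist"); cv2.imwrite("pics/w.png",w[0]); print("key pred px",proj([[413.8,-272.5,7],[421,-297.5,7],[406.7,-245,7]],w).round())
s=cam("scene"); 
P=onplane(np.array([[213,105],[147,212]])/2.5+[200,180],s,70)[:,:2]
th=np.radians(16.7); Rz=np.array([[np.cos(th),-np.sin(th)],[np.sin(th),np.cos(th)]]); o=np.array([640.,-47.5])
print(P,(P-o)@Rz, "floor",o+Rz@[-133,22],"front",o+Rz@[-197,22]); print(env.state()["ee_pos"])
```

```text
key pred px [[308. 225.]
 [308. 257.]
 [309. 188.]]
[[ 444.72663761  -21.81709049]
 [ 473.1629426  -126.10166003]] [[-179.65696491   80.71352339]
 [-182.38730044  -27.34405456]] floor [506.28767675 -64.64685425] front [444.98703708 -83.03792752]
[ 415.34892897 -271.92340476  151.12883951]
```

View pics/w.png

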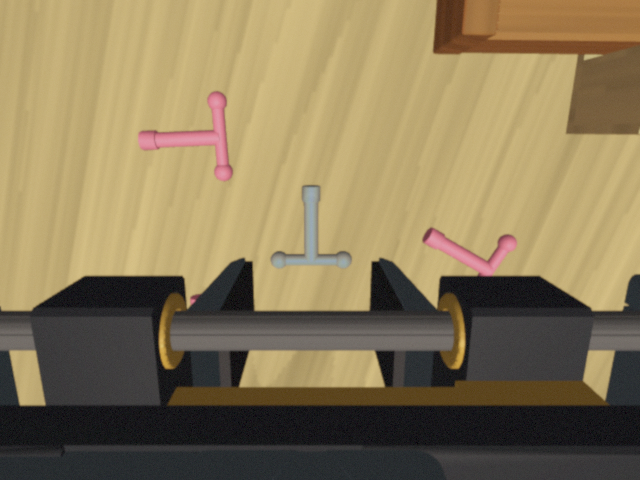

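The wrist view shows the grey key at tip (311,190) and bar (311,259), within about 2 mm of the prediction. I'm checking how far the tray is out with a clear view.

Run:
```python
from h import *
c=cam("scene"); cv2.imwrite("pics/t.png",cv2.resize(c[0][200:320,240:360],None,fx=5,fy=5,interpolation=cv2.INTER_CUBIC))
th=np.radians(16.7); Rz=np.array([[np.cos(th),-np.sin(th)],[np.sin(th),np.cos(th)]]); o=np.array([640.,-47.5])
q=np.array([[148,60],[50,237]])/4+[280,220]-.4
print("latched face check",(onplane(q,c,70)[:,:2]-o)@Rz)
B=np.array([[-197,77,70],[-197,-33,70],[-197,-33,10],[-177,77,70],[-177,-33,70]])
W=np.c_[o+B[:,:2]@Rz.T,B[:,2]]; print(((proj(W,c)-[240,200])*5).round())
```

```text
latched face check [[-110.30810007   80.10804222]
 [-111.36235468  -27.81339996]]
[[183. 102.]
 [ 53. 322.]
 [ 68. 393.]
 [228. 119.]
 [100. 341.]]
```

View pics/t.png

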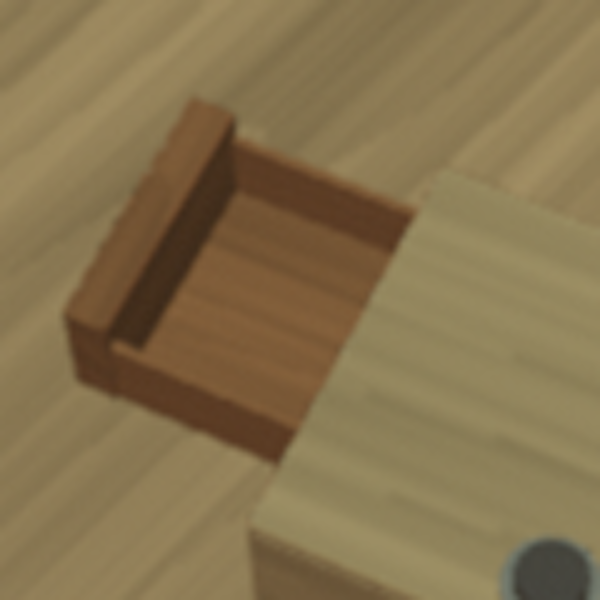

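The tray is fully out, with its outer corners at (193,97) and (66,315). The floor centre is about (508,-60). Going down onto the key now.

>>> send_rows --motion '[{"tx": -0.003,"ty": 0,"tz": 0.08,"rx": 0,"ry": 0,"rz": 0,"gripper": -0.1},{"tx": 0,"ty": 0,"tz": 0.08,"rx": 0,"ry": 0,"rz": 0,"gripper": -0.1},{"tx": 0,"ty": 0,"tz": 0.08,"rx": 0,"ry": 0,"rz": 0,"gripper": -0.1},{"tx": 0,"ty": 0,"tz": 0.04,"rx": 0,"ry": 0,"rz": 0,"gripper": -0.1},{"tx": 0,"ty": 0,"tz": 0.016,"rx": 0,"ry": 0,"rz": 0,"gripper": -0.1},{"tx": 0,"ty": 0,"tz": 0,"rx": 0,"ry": 0,"rz": 0,"gripper": -0.1},{"tx": 0,"ty": 0,"tz": 0,"rx": 0,"ry": 0,"rz": 0,"gripper": 1},{"tx": 0,"ty": 0,"tz": 0,"rx": 0,"ry": 0,"rz": 0,"gripper": 1},{"tx": 0,"ty": 0,"tz": 0,"rx": 0,"ry": 0,"rz": 0,"gripper": 1},{"tx": 0,"ty": 0,"tz": 0,"rx": 0,"ry": 0,"rz": 0,"gripper": 1},{"tx": 0,"ty": 0,"tz": 0,"rx": 0,"ry": 0,"rz": 0,"gripper": 1}]' --grip_force 20

```text
time_s: 7.25
ee_pos: [414.8, -273.9, 3.2]
ee_rot: [180.0, 0.0, 106.7]
force: [0.1, 0.4, 1.2]
gripper_width: 10.3
gripper_force: 20.0
```

>>> send_rows --motion '[{"tx": 0,"ty": 0,"tz": -0.04,"rx": 0,"ry": 0,"rz": 0,"gripper": 1},{"tx": 0,"ty": 0,"tz": -0.1,"rx": 0,"ry": 0,"rz": 0,"gripper": 1},{"tx": 0,"ty": 0,"tz": -0.1,"rx": 0,"ry": 0,"rz": 0,"gripper": 1},{"tx": 0.0713,"ty": 0.0603,"tz": 0,"rx": 0,"ry": 0,"rz": 0,"gripper": 1},{"tx": 0.0713,"ty": 0.0603,"tz": 0,"rx": 0,"ry": 0,"rz": 0,"gripper": 1},{"tx": 0.0713,"ty": 0.0603,"tz": 0,"rx": 0,"ry": 0,"rz": 0,"gripper": 1},{"tx": 0.0713,"ty": 0.0603,"tz": 0,"rx": 0,"ry": 0,"rz": 0,"gripper": 1},{"tx": 0.0713,"ty": 0.0603,"tz": 0,"rx": 0,"ry": 0,"rz": 0,"gripper": 1},{"tx": 0,"ty": 0,"tz": 0,"rx": 0,"ry": 0,"rz": 0,"gripper": 1},{"tx": 0,"ty": 0,"tz": 0,"rx": 0,"ry": 0,"rz": 0,"gripper": 1}]'

```text
time_s: 8.5
ee_pos: [507.4, -59.9, 122.6]
ee_rot: [-179.9, 0.0, 106.7]
force: [-0.3, 0.1, -1.4]
gripper_width: 10.7
gripper_force: 20.0
```

Run:
```python
from h import *
w=cam("wrist"); cv2.imwrite("pics/w2.png",w[0])
```

```text
(no output)
```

View pics/w2.png

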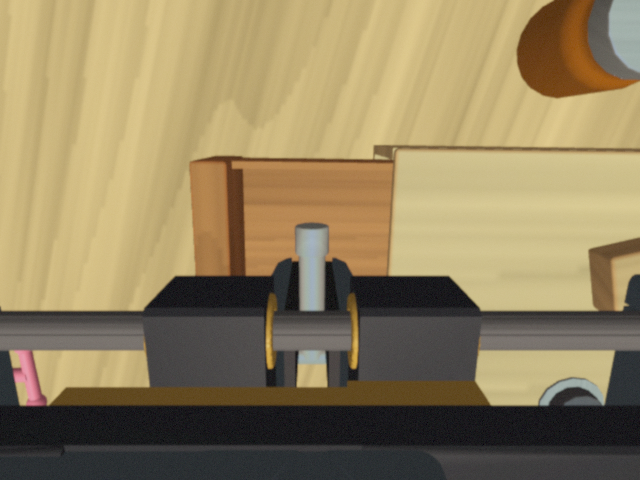

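The key is held level between the pads at column 311, and the tray's inside spans columns 243 to 393. I'll check where the tray's left wall is and the clearance to it.

Run:
```python
from h import *
w=cam("wrist")
th=np.radians(16.7); Rz=np.array([[np.cos(th),-np.sin(th)],[np.sin(th),np.cos(th)]]); 
tcp=env.state()["ee_pos"]
f=lambda q,z:((onplane(q,w,z)[:,:2]-tcp[:2])@Rz).round(1)
print("wall top",f([[318,165]],54)[0],"panel top inner/outer",f([[233,158],[192,161]],70),"box edge",f([[395,148],[390,270]],80),tcp)
```

```text
wall top [ 5.  51.5] panel top inner/outer [[-39.9  56.3]
 [-61.6  54.7]] box edge [[43.1 61.8]
 [43.5 -2.2]] [507.30187529 -60.63619816 122.78822536]
```

>>> send_rows --motion '[{"tx": 0,"ty": 0,"tz": 0.08,"rx": 0,"ry": 0,"rz": 0,"gripper": 1},{"tx": 0,"ty": 0,"tz": 0.08,"rx": 0,"ry": 0,"rz": 0,"gripper": 1},{"tx": 0,"ty": 0,"tz": 0.032,"rx": 0,"ry": 0,"rz": 0,"gripper": 1},{"tx": 0,"ty": 0,"tz": 0.01,"rx": 0,"ry": 0,"rz": 0,"gripper": 1},{"tx": 0,"ty": 0,"tz": 0.003,"rx": 0,"ry": 0,"rz": 0,"gripper": 1},{"tx": 0,"ty": 0,"tz": 0.001,"rx": 0,"ry": 0,"rz": 0,"gripper": 1},{"tx": 0,"ty": 0,"tz": 0,"rx": 0,"ry": 0,"rz": 0,"gripper": 1}]'

```text
time_s: 9.48
ee_pos: [508.4, -59.9, 20.6]
ee_rot: [179.9, 0.0, 106.7]
force: [-0.3, 0.1, -1.3]
gripper_width: 10.0
gripper_force: 20.0
```

>>> send_rows --motion '[{"tx": 0,"ty": 0,"tz": 0.001,"rx": 0,"ry": 0,"rz": 0,"gripper": 1},{"tx": 0,"ty": 0,"tz": 0.001,"rx": 0,"ry": 0,"rz": 0,"gripper": 1},{"tx": 0,"ty": 0,"tz": 0,"rx": 0,"ry": 0,"rz": 0,"gripper": 1}]'

```text
time_s: 9.85
ee_pos: [508.0, -59.7, 19.1]
ee_rot: [180.0, 0.0, 106.7]
force: [1.1, -0.5, 1.6]
gripper_width: 10.5
gripper_force: 20.0
```

The key is touching the floor. I'll release it and lift.

>>> send_rows --motion '[{"tx": 0,"ty": 0,"tz": 0,"rx": 0,"ry": 0,"rz": 0,"gripper": 0.25},{"tx": 0,"ty": 0,"tz": 0,"rx": 0,"ry": 0,"rz": 0,"gripper": 0.25},{"tx": 0,"ty": 0,"tz": 0,"rx": 0,"ry": 0,"rz": 0,"gripper": 0.25},{"tx": 0,"ty": 0,"tz": 0,"rx": 0,"ry": 0,"rz": 0,"gripper": 0.25},{"tx": 0,"ty": 0,"tz": -0.04,"rx": 0,"ry": 0,"rz": 0,"gripper": 0.25},{"tx": 0,"ty": 0,"tz": -0.08,"rx": 0,"ry": 0,"rz": 0,"gripper": 0.25},{"tx": 0,"ty": 0,"tz": -0.1,"rx": 0,"ry": 0,"rz": 0,"gripper": 0.25}]'

```text
time_s: 10.72
ee_pos: [507.1, -59.6, 129.3]
ee_rot: [-179.9, -0.1, 106.7]
force: [0.7, -1.0, -0.4]
gripper_width: 34.5
gripper_force: 0.0
```

>>> send_rows --motion '[{"tx": 0,"ty": -0.1,"tz": 0,"rx": 0,"ry": 0,"rz": 0,"gripper": 1},{"tx": 0,"ty": -0.1,"tz": 0,"rx": 0,"ry": 0,"rz": 0,"gripper": 1},{"tx": 0,"ty": 0,"tz": 0,"rx": 0,"ry": 0,"rz": 0.3333,"gripper": 1},{"tx": 0,"ty": 0,"tz": 0,"rx": 0,"ry": 0,"rz": 0.3333,"gripper": 1},{"tx": 0,"ty": 0,"tz": 0,"rx": 0,"ry": 0,"rz": 0.3333,"gripper": 1},{"tx": 0,"ty": 0,"tz": 0,"rx": 0,"ry": 0,"rz": 0.3333,"gripper": 1},{"tx": 0,"ty": 0,"tz": 0,"rx": 0,"ry": 0,"rz": 0.3333,"gripper": 1},{"tx": 0,"ty": 0,"tz": 0,"rx": 0,"ry": 0,"rz": 0.3333,"gripper": 1},{"tx": 0,"ty": 0,"tz": 0,"rx": 0,"ry": 0,"rz": 0.3333,"gripper": 1},{"tx": 0,"ty": 0,"tz": 0,"rx": 0,"ry": 0,"rz": 0.3333,"gripper": 1},{"tx": 0,"ty": 0,"tz": 0,"rx": 0,"ry": 0,"rz": 0.3333,"gripper": 1},{"tx": 0,"ty": 0,"tz": 0,"rx": 0,"ry": 0,"rz": 0,"gripper": 1}]'

```text
time_s: 12.22
ee_pos: [412.0, -88.4, 128.9]
ee_rot: [180.0, 0.0, 16.8]
force: [0.1, -0.2, 0.4]
gripper_width: 0.5
gripper_force: 0.0
```

Run:
```python
from h import *
c=cam("scene"); w=cam("side")
cv2.imwrite("pics/k.png",np.hstack([cv2.resize(x,(400,400),interpolation=cv2.INTER_CUBIC) for x in (c[0][200:330,240:370],w[0][190:310,230:350])]))
```

```text
(no output)
```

View pics/k.png

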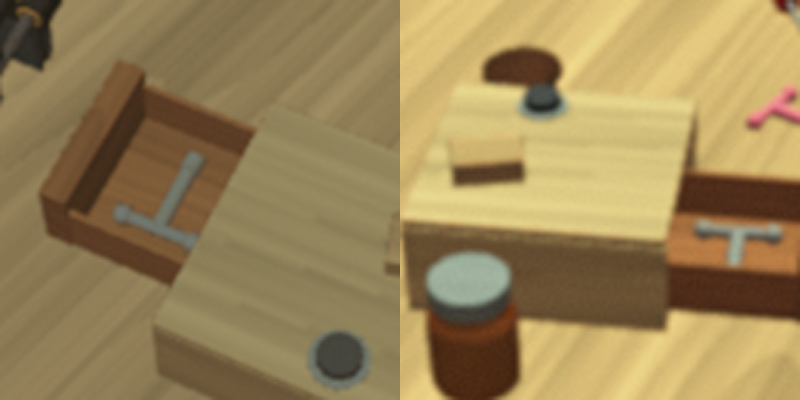

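The key lies flat in the tray at (160,205) in the crop, clear of the walls. Now lowering in front of the tray and approaching.

>>> send_rows --motion '[{"tx": 0,"ty": 0,"tz": 0.1,"rx": 0,"ry": 0,"rz": 0,"gripper": 1},{"tx": 0,"ty": 0,"tz": 0.1,"rx": 0,"ry": 0,"rz": 0,"gripper": 1},{"tx": 0.016,"ty": 0,"tz": 0,"rx": 0,"ry": 0,"rz": 0,"gripper": 1},{"tx": 0.012,"ty": 0,"tz": 0,"rx": 0,"ry": 0,"rz": 0,"gripper": 1},{"tx": 0.006,"ty": 0,"tz": 0,"rx": 0,"ry": 0,"rz": 0,"gripper": 1},{"tx": 0.006,"ty": 0,"tz": 0,"rx": 0,"ry": 0,"rz": 0,"gripper": 1},{"tx": 0.006,"ty": 0,"tz": 0,"rx": 0,"ry": 0,"rz": 0,"gripper": 1},{"tx": 0.006,"ty": 0,"tz": 0,"rx": 0,"ry": 0,"rz": 0,"gripper": 1},{"tx": 0,"ty": 0,"tz": 0,"rx": 0,"ry": 0,"rz": 0,"gripper": 1}]'

```text
time_s: 13.45
ee_pos: [437.3, -80.9, 29.0]
ee_rot: [180.0, -0.0, 16.7]
force: [-1.8, -0.4, 2.7]
gripper_width: 0.5
gripper_force: 1.2
```

>>> send_rows --motion '[{"tx": 0.01,"ty": 0,"tz": 0,"rx": 0,"ry": 0,"rz": 0,"gripper": 1},{"tx": 0.01,"ty": 0,"tz": 0,"rx": 0,"ry": 0,"rz": 0,"gripper": 1},{"tx": 0.01,"ty": 0,"tz": 0,"rx": 0,"ry": 0,"rz": 0,"gripper": 1},{"tx": 0.01,"ty": 0,"tz": 0,"rx": 0,"ry": 0,"rz": 0,"gripper": 1},{"tx": 0.01,"ty": 0,"tz": 0,"rx": 0,"ry": 0,"rz": 0,"gripper": 1},{"tx": 0.01,"ty": 0,"tz": 0,"rx": 0,"ry": 0,"rz": 0,"gripper": 1},{"tx": 0.01,"ty": 0,"tz": 0,"rx": 0,"ry": 0,"rz": 0,"gripper": 1},{"tx": 0.01,"ty": 0,"tz": 0,"rx": 0,"ry": 0,"rz": 0,"gripper": 1},{"tx": 0.01,"ty": 0,"tz": 0,"rx": 0,"ry": 0,"rz": 0,"gripper": 1},{"tx": 0.01,"ty": 0,"tz": 0,"rx": 0,"ry": 0,"rz": 0,"gripper": 1},{"tx": 0.01,"ty": 0,"tz": 0,"rx": 0,"ry": 0,"rz": 0,"gripper": 1}]'

```text
time_s: 14.82
ee_pos: [489.9, -65.5, 28.9]
ee_rot: [180.0, 0.0, 16.7]
force: [-3.8, -5.1, 1.2]
gripper_width: 0.4
gripper_force: 2.6
```

>>> send_rows --motion '[{"tx": 0.004,"ty": 0,"tz": 0,"rx": 0,"ry": 0,"rz": 0,"gripper": 1},{"tx": 0.004,"ty": 0,"tz": 0,"rx": 0,"ry": 0,"rz": 0,"gripper": 1},{"tx": 0.004,"ty": 0,"tz": 0,"rx": 0,"ry": 0,"rz": 0,"gripper": 1},{"tx": 0.004,"ty": 0,"tz": 0,"rx": 0,"ry": 0,"rz": 0,"gripper": 1},{"tx": 0.004,"ty": 0,"tz": 0,"rx": 0,"ry": 0,"rz": 0,"gripper": 1},{"tx": 0.004,"ty": 0,"tz": 0,"rx": 0,"ry": 0,"rz": 0,"gripper": 1},{"tx": 0.004,"ty": 0,"tz": 0,"rx": 0,"ry": 0,"rz": 0,"gripper": 1},{"tx": 0.004,"ty": 0,"tz": 0,"rx": 0,"ry": 0,"rz": 0,"gripper": 1}]'

```text
time_s: 15.82
ee_pos: [503.7, -61.3, 28.8]
ee_rot: [180.0, 0.2, 16.7]
force: [-4.7, -5.9, 1.8]
gripper_width: 0.6
gripper_force: 3.5
```

```bash
cat > st.py <<'E'
from h import *
s=env.state(); u=np.array([.9578,.2874]); v=np.array([-.2874,.9578])
p=s["ee_pos"][:2]-[412,-88.4]
print("prog",(p@u).round(2),"lat",(p@v).round(2),"F",(s["force"][:2]@u).round(1),(s["force"][:2]@v).round(1),s["time_s"])
E
python3 st.py
```

```text
prog 95.63 lat -0.44 F -6.2 -4.3 15.825
```

>>> send_rows --motion '[{"tx": 0.002,"ty": 0.002,"tz": 0,"rx": 0,"ry": 0,"rz": 0,"gripper": 1},{"tx": 0.002,"ty": 0,"tz": 0,"rx": 0,"ry": 0,"rz": 0,"gripper": 1},{"tx": 0.002,"ty": 0,"tz": 0,"rx": 0,"ry": 0,"rz": 0,"gripper": 1},{"tx": 0.002,"ty": 0,"tz": 0,"rx": 0,"ry": 0,"rz": 0,"gripper": 1}]'

```text
time_s: 16.32
ee_pos: [508.5, -60.0, 28.8]
ee_rot: [-179.9, 0.1, 16.7]
force: [-3.6, 0.2, 0.3]
gripper_width: 0.3
gripper_force: 1.6
```

```bash
python3 st.py
```

```text
prog 100.61 lat -0.55 F -3.4 1.2 16.325
```

>>> send_rows --motion '[{"tx": 0.002,"ty": 0,"tz": 0,"rx": 0,"ry": 0,"rz": 0,"gripper": 1},{"tx": 0.002,"ty": 0,"tz": 0,"rx": 0,"ry": 0,"rz": 0,"gripper": 1}]'

```text
time_s: 16.58
ee_pos: [510.4, -59.5, 28.8]
ee_rot: [-179.9, 0.1, 16.7]
force: [-5.2, -1.9, 3.5]
gripper_width: 0.1
gripper_force: 2.8
```

>>> send_rows --motion '[{"tx": 0.002,"ty": 0,"tz": 0,"rx": 0,"ry": 0,"rz": 0,"gripper": 1},{"tx": 0.002,"ty": 0,"tz": 0,"rx": 0,"ry": 0,"rz": 0,"gripper": 1}]'

```text
time_s: 16.82
ee_pos: [511.1, -59.2, 28.8]
ee_rot: [-179.9, 0.2, 16.7]
force: [-8.7, -4.0, 5.6]
gripper_width: 0.6
gripper_force: 5.0
```

```bash
python3 st.py
```

```text
prog 103.28 lat -0.53 F -9.5 -1.3 16.825
```

The force fell at 100.6 mm and then climbed steeply, so it may already have clicked and reached the stop. I'll ease back a little and see whether the tray follows.

>>> send_rows --motion '[{"tx": -0.002,"ty": 0,"tz": 0,"rx": 0,"ry": 0,"rz": 0,"gripper": 1},{"tx": -0.002,"ty": 0,"tz": 0,"rx": 0,"ry": 0,"rz": 0,"gripper": 1},{"tx": -0.002,"ty": 0,"tz": 0,"rx": 0,"ry": 0,"rz": 0,"gripper": 1},{"tx": -0.002,"ty": 0,"tz": 0,"rx": 0,"ry": 0,"rz": 0,"gripper": 1},{"tx": -0.002,"ty": 0,"tz": 0,"rx": 0,"ry": 0,"rz": 0,"gripper": 1},{"tx": -0.002,"ty": 0,"tz": 0,"rx": 0,"ry": 0,"rz": 0,"gripper": 1}]'

```text
time_s: 17.58
ee_pos: [508.6, -61.1, 29.2]
ee_rot: [179.9, -0.2, 16.7]
force: [-0.2, -0.5, -0.0]
gripper_width: 0.5
gripper_force: 0.2
```

```bash
python3 st.py
```

```text
prog 100.39 lat -1.6 F -0.3 -0.4 17.575
```

>>> send_rows --motion '[{"tx": -0.002,"ty": 0,"tz": 0,"rx": 0,"ry": 0,"rz": 0,"gripper": 1},{"tx": -0.002,"ty": 0,"tz": 0,"rx": 0,"ry": 0,"rz": 0,"gripper": 1},{"tx": -0.002,"ty": 0,"tz": 0,"rx": 0,"ry": 0,"rz": 0,"gripper": 1},{"tx": -0.002,"ty": 0,"tz": 0,"rx": 0,"ry": 0,"rz": 0,"gripper": 1}]'

```text
time_s: 18.08
ee_pos: [503.6, -62.2, 29.0]
ee_rot: [180.0, -0.0, 16.7]
force: [0.5, -0.7, 0.9]
gripper_width: 0.6
gripper_force: 0.0
```

```bash
python3 st.py
```

```text
prog 95.24 lat -1.2 F 0.3 -0.8 18.075
```

There's no force any more, so the tray stayed in. I'll retreat, then take a last look.

>>> send_rows --motion '[{"tx": -0.02,"ty": 0,"tz": 0,"rx": 0,"ry": 0,"rz": 0,"gripper": 1},{"tx": -0.1,"ty": 0,"tz": 0,"rx": 0,"ry": 0,"rz": 0,"gripper": 1},{"tx": -0.1,"ty": 0,"tz": -0.05,"rx": 0,"ry": 0,"rz": 0,"gripper": 1},{"tx": 0,"ty": 0,"tz": -0.12,"rx": 0,"ry": 0,"rz": 0,"gripper": 1},{"tx": 0,"ty": 0,"tz": -0.12,"rx": 0,"ry": 0,"rz": 0,"gripper": 1},{"tx": 0,"ty": 0,"tz": 0,"rx": 0,"ry": 0,"rz": 0,"gripper": 1},{"tx": 0,"ty": 0,"tz": 0,"rx": 0,"ry": 0,"rz": 0,"gripper": 1}]'

```text
time_s: 18.95
ee_pos: [397.0, -93.6, 173.6]
ee_rot: [-180.0, 0.0, 16.7]
force: [-0.2, -0.1, -0.4]
gripper_width: 0.4
gripper_force: 0.0
```

Run:
```python
from h import *
c=cam("scene"); w=cam("side")
cv2.imwrite("pics/f.png",np.hstack([cv2.resize(c[0][220:370,280:430],(480,480),interpolation=cv2.INTER_CUBIC),cv2.resize(w[0][190:310,230:350],(320,480))]))
a=cv2.imread("pics/scene0.png"); d=cv2.absdiff(a,c[0]).max(2)[220:345,285:430]; ys,xs=np.nonzero(d>30); print(len(xs), (xs.min()+285,xs.max()+285,ys.min()+220,ys.max()+220) if len(xs) else "")
```

```text
0
```

View pics/f.png

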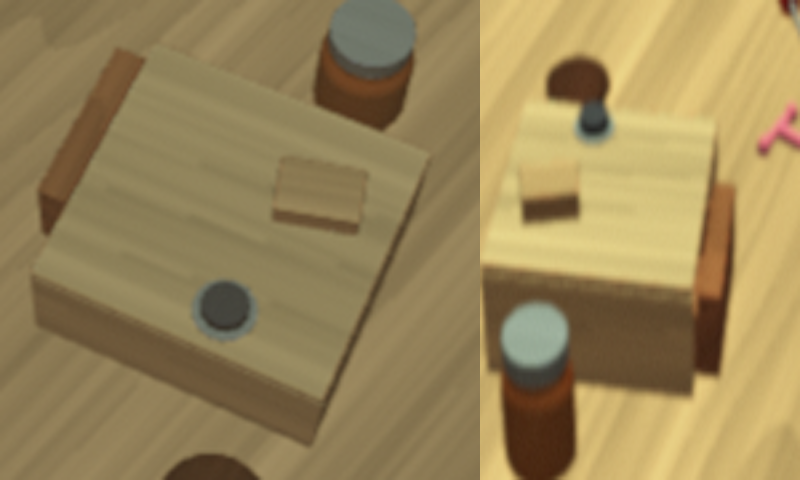

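The final view shows the tray front back at its starting place, around (90,130) in the crop. The box area shows no change from the first picture, so the tray is latched and the bystanders in that area (the offcut and jar) haven't moved.

```bash
python3 -c "
from workcell import env
print(env.job_done())"
```

```text
the job is handed in; nothing more can be done
None
```

The job is handed in: the button was pressed, the key laid flat in the tray, and the tray pushed home, where it stayed by itself; readings stayed at or below about 11 N, though no verdict was returned.

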